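# Sweep the stray nuts into the tilting bin

## Task

The steel parts bin hung on pivots at the open end of the raised sorting tray has been left tipped away: first press its thumb tab down until the bin sits fully level. Then, with closed fingers, sweep the two loose hex nuts along the tray and off its open end into the bin, pushing only and never lifting them. The bevel pinion must stay standing where it is on the tray, the bin must stay level, and nothing else on the bench may be disturbed.

Things in the scene. Friction and masses are not known exactly. Their poses are not given: they have to be found in the camera images.
- tray: fixed raised tray of aluminium sheet on legs. Origin on the bench below its centre line; z up, +x = sweep direction to the open end and bin, y across. Flat top at z = 100 mm, x -110 to 75, y -90 to 90 mm. Rails 3 mm thick, 12 mm above the top, on both sides and at the back (x = -110); the end x = 75 is open, no lip. Bin pivot brackets at x = 132, y = +-98 mm, up to z = 89 mm
- bin (a joint): tilt of the steel bin in rad about its pivots (tray's y axis). 0 = level, at its stop; positive = tipped away, tray-side rim and thumb tab raised; limit 0.6. Stays where left (0.2 N m friction: 3 to 6 N down on the tab moves it). Level, its rim is at z = 94 mm, 6 mm below the tray's top, its wall 4 mm from the tray's end; tipped, its rim stands above the tray's top and blocks the way
- bin_mid (a point): point on the pivot axis midway along the bin: x = 132, y = 0, z = 74 mm from the tray's origin. Axes turn with the bin, equal to the tray's when level. In them the open-topped bin (walls 3 mm) measures outside x -53 to 53, y -90 to 90 mm; rim at z = 20 mm, inner floor at z = -40 mm
- bin_tab (a point): centre of the upper face of the bin's thumb tab, a flat steel plate 36 (x) by 41 (y) by 4 mm on the bin's end wall on the tray's -y side, just outside the tray's rail; at x = -48, y = -114.5, z = 20 mm from bin_mid in its axes; 94 mm above the bench when the bin is level. Its axes turn with the bin
- nut_a: loose steel hex nut, 24 mm across flats, 27.7 mm across corners, 13 mm high, about 35 g, lying flat on the tray, any yaw. Origin: centre of its underside, z up. To be swept into the bin
- nut_b: second loose steel hex nut, the same as nut_a. To be swept into the bin
- pinion: loose dull iron bevel pinion standing on the tray, a toothed cone 29 mm in diameter, 22 mm high, about 80 g. Origin: centre of its underside, z up. To be left where it is; nuts and pinion stand side by side in three lanes about 55 mm apart across the tray, in any order
- worm: loose brass worm gear standing on end on the bench to the right of the tray, 36 mm in diameter, 60 mm high. Origin: centre of its underside. Bystander
- rack: loose red plastic gear rack section lying on the bench to the left of the bin, 120 by 20 by 23 mm. Origin: centre of its underside, x along its length. Bystander

How it is judged:
On the way, in this order (a step that is already met when the one before it is completed fails the run):
1. the bin is pressed level while both nuts are still on the tray (value of joint bin below 0.05 rad and x of each of nut_a, nut_b in the frame of tray below 0.075 m), for 0.2 s.
2. both nuts are in the level bin (value of joint bin below 0.05 rad and x of nut_a in the frame of bin_mid between -0.052 and 0.052 m and y of nut_a in the frame of bin_mid between -0.09 and 0.09 m and z of nut_a in the frame of bin_mid between -0.06 and 0.005 m and x of nut_b in the frame of bin_mid between -0.052 and 0.052 m and y of nut_b in the frame of bin_mid between -0.09 and 0.09 m and z of nut_b in the frame of bin_mid between -0.06 and 0.005 m), for 0.2 s.
At the end, for the whole second after the job is handed in: the bin is level (within 0.05 rad), both nuts lie at rest inside it, below its rim; the pinion stands upright within 12 mm of where it was, the worm gear and the rack within 20 mm (all of step 2 and linear speed of each of nut_a, nut_b below 0.03 m/s and distance of pinion from where it was at the start of the episode below 0.012 m and angle between pinion's own z axis and vertical below 0.15 rad and distance of each of worm, rack from where it was at the start of the episode below 0.02 m); the robot touches nothing.
It fails at once if a nut is lifted (more than 25 mm above the tray's surface) (height (world z) of any of nut_a, nut_b above 0.125 m).
It fails at once if a nut falls beside the tray and bin, onto the bench (height (world z) of any of nut_a, nut_b below 0.02 m).
It fails at once if the bevel pinion is shifted more than 12 mm or toppled (distance of pinion from where it was at the start of the episode above 0.012 m or angle between pinion's own z axis and vertical above 0.5 rad).
It fails at once if the worm gear or the rack is disturbed (more than 20 mm) (distance of any of worm, rack from where it was at the start of the episode above 0.02 m).
It also fails if it takes over 58 s, if anything falls off the work surface, if the arm or the gripper's body presses on something with over 40 N, if the wrist force passes 120 N, or if a joint passes its speed limit or range.

## Robot

A 7-joint arm with a two-finger parallel gripper is mounted at the origin on the work surface. World frame = base frame: x ahead of the robot, y to its left, z up, the work surface at z = 0. Lengths are in m, angles in rad, forces in N, time in s.
With the tool pointing down it reaches from about 0.4 to 0.85 m from the base axis. Payload 10.4 kg.
Tool frame: the origin (TCP) lies at the very end of the fingers, on their centre line; the grasp point (between the pads) lies 19 mm behind it (manip.tcp_to_grasp is the z of the grasp point in the tool frame, in m); z points along the fingers, x is the direction in which the jaws open and shut, and the axes are right-handed (so a half turn about z gives the same grasp; the last joint's range is limited). The gripper opens to 85 mm and grips with 20 to 120 N. Pads are 22 mm wide; open, the fingers measure 114 mm over their backs; the gripper's body (76 mm by 85 mm) begins 54 mm behind the grasp point. The pads swing forward as they close: fully open they stand 13 mm farther back than shut.
Start: joints at [1.105, 0.332, -0.065, 1.46, 0.022, 1.35, -0.088], TCP at [0.268, -0.565, 0.231] pointing down, gripper open.
Joint ranges: [-2.6, 2.6], [-0.5, 2.12], [-1.47, 1.34], [0.16, 2.42], [-1.27, 4.41], [0.06, 2.06], [-2.6, 2.6]. Speed limits (rad/s): [2.22, 2.22, 2.79, 2.79, 3.14, 3.14, 3.14].

## Interface

Orientations are given as a unit quaternion [x, y, z, w].
In Python, from workcell import manip gives the robot as it stands.
- The arm moves only by the tool servo_tool, never from a script. Its argument "moves" is a list of rows, each an object with "travel": the shift along the tool's x, y, z in mm, a list of three; "dr": the turn, a rotation vector about the tool's x, y, z in degrees, a list of three. A call has 1 to 12 rows; each row shifts and turns the commanded pose from where the row before left it, along the tool's axes as they then stand; what a row does not reach is not made up. A row lasts 1/8 s, in which the tool goes at most 62.5 mm and 10.7 degrees, less where a joint would pass 70% of its speed; a pose out of reach is approached as far as the arm can. A call is refused whole if a number of a shift passes 62.5 or a number of a turn 10.7, either way. A call with a gripper value outside its range is refused whole. "claw" is the closure, from 0 (fully open) to 1 (shut), set as the call begins (left out, the last holds). The fingers move at their own pace and stop on an object; "squeeze" is the grip in N (left out, the last holds). Time passes only in rows, so rows that do not move let the fingers close. It gives the time, the measured TCP pose, the force and the opening at its end, in the units of the state.
- manip.get_obs(): the state, without advancing time (a new reading comes with each control period).
- manip.camera(name): name is "side" or "top" or "wrist"; returns the picture (480x640x3 uint8, blue, green, red); there is no depth.
- manip.calibration(name): a dict with "intrinsics" (3x3 intrinsics, pixels), "distortion" ([k1, k2, p1, p2, k3] as OpenCV has them; the pictures are not rectified), "view" (4x4, takes a point from world to camera coordinates). Camera axes: x right, y down, z forward; pixel columns grow to the right and rows downward; lengths in m; the calibration is good to about 2 mm. A picture is of the moment at which its call begins: read the wrist's pose just before it. calibration takes no time and is no camera call; for the wrist camera it gives the pose at the moment of the call.
- manip.hand_in(): hands the job in, once; it reports no verdict.
The state is a dict: "clock": time; "joint_pos": joint angles; "joint_velocities": joint speeds; "tau": joint torques, N m; "position": TCP position; "ee_rot": TCP orientation; "ft_force": force on the tool from outside, world axes, zero at the start; "torque": the same for the moment, N m; "grip_width": opening from 0.0 (shut) to 1.0 (fully open).
Only numpy, scipy, OpenCV 4.12 (cv2) and the standard library are available. Lean on these libraries where they do the work, as an engineer would, in place of code of your own. Each camera call takes 0.05 s, during which the arm holds its last target. There are 200 camera calls.

## Working session

There is one attempt and no reset: what is moved stays moved. The work goes in short steps, Python scripts to look and compute and a tool call to move; the robot and the scene stay as the last step left them, time stands still between calls to the robot, and variables do not carry over. Pictures are saved under pics/ and viewed, on a budget of 10 in all, crops included, one or two more only if the job needs it, and the job is handed in when it is done.

Besides the shell and the picture viewer there is one more tool, called after ">>>" by a JSON object that holds its "op" and its "data". servo_tool: Moves the arm, as the interface text tells. Its arguments: {"type":"object","properties":{"moves":{"type":"array","items":{"type":"object","properties":{"travel":{"type":"array","items":{"type":"number"}},"dr":{"type":"array","items":{"type":"number"}}}}},"claw":{"type":"number"},"squeeze":{"type":"number"}},"required":["moves"]}

```bash
mkdir -p pics
cat > h.py <<'E'
import numpy as np, cv2
from workcell import manip
def cal(n):
    c=manip.calibration(n); return np.array(c["intrinsics"],float),np.array(c["distortion"],float),np.array(c["view"],float)
def ray(n,pts,z,c=None):
    K,D,V=c or cal(n)
    u=cv2.undistortPoints(np.array(pts,float).reshape(-1,1,2),K,D).reshape(-1,2)
    R,t=V[:3,:3],V[:3,3]; o=-R.T@t
    d=np.c_[u,np.ones(len(u))]@R
    return o+d*((z-o[2])/d[:,2])[:,None]
def proj(n,P,c=None):
    K,D,V=c or cal(n)
    return cv2.projectPoints(np.array(P,float).reshape(-1,1,3),cv2.Rodrigues(V[:3,:3])[0],V[:3,3],K,D)[0].reshape(-1,2)
E
python3 - <<'E'
from h import *
for n in("top","side"):
    cv2.imwrite(f"pics/{n}0.png",manip.camera(n))
    V=cal(n)[2]; print(n,-V[:3,:3].T@V[:3,3],V[2,:3])
print(manip.get_obs())
E
```

```text
top [0.452008   0.01857519 1.30069004] [ 0.07138658 -0.02193138 -0.99720759]
side [ 0.40679648 -0.69925392  0.91273207] [ 0.12419002  0.63514995 -0.76233941]
{'clock': 0.1, 'joint_pos': array([ 1.10538369,  0.33277627, -0.06470966,  1.46083752,  0.02159744,
        1.34992194, -0.08853959]), 'joint_velocities': array([-0.00026277, -0.00098458,  0.00052347, -0.00317194,  0.00046844,
       -0.00012795, -0.00047006]), 'tau': array([ 1.98843867e-03, -6.26746917e+01,  4.97006311e-02, -3.92428601e+01,
        1.63808337e-02,  7.00312550e-03,  7.89396086e-05]), 'position': array([ 0.26766138, -0.56441521,  0.23062523]), 'ee_rot': array([ 8.45124519e-01, -5.34569133e-01, -5.40623788e-04, -3.11324791e-04]), 'ft_force': array([-0.26487381, -0.17954596, -0.86534839]), 'torque': array([-0.03143734,  0.02509608, -0.04486597]), 'grip_width': 1.0006747043445605}
```

View pics/top0.png

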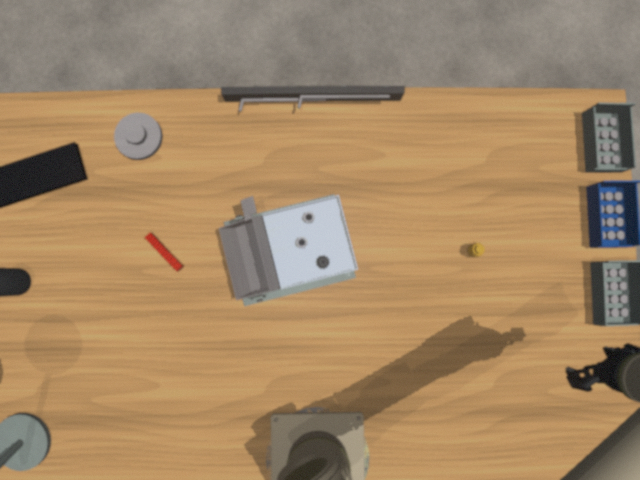

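View pics/side0.png

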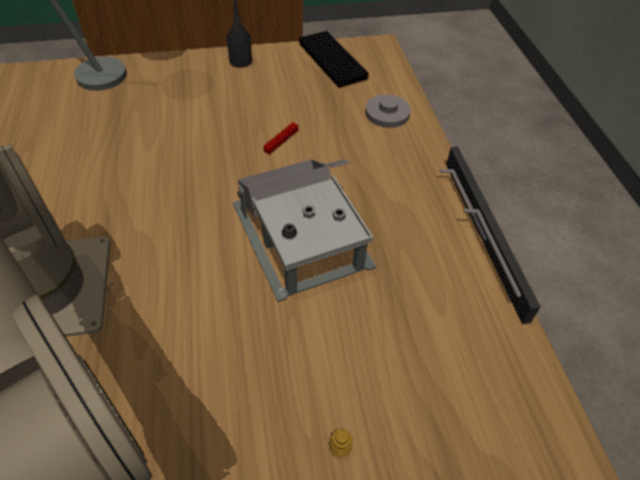

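Top view: the tray is the white quad at about (262,210), (340,197), (357,268), (270,291), with the bin on its left (world +y) side and the tab at about (249,206). The nuts are near (308,217) and (302,242), the pinion at (322,262), the rack at (164,252) and the worm at (476,250). In the side view the bin is tipped, with the tab at (335,164).

Run:
```python
from h import *
im=cv2.imread("pics/top0.png")
hsv=cv2.cvtColor(im,cv2.COLOR_BGR2HSV)
print([im[y,x].tolist() for x,y in((320,230),(330,215),(245,260),(308,217),(302,242),(322,262),(263,260),(249,206))])
m=((im[...,0]>165)).astype(np.uint8)*255
m[:180]=0;m[310:]=0;m[:,:200]=0;m[:,380:]=0
cs=sorted(cv2.findContours(m,cv2.RETR_EXTERNAL,cv2.CHAIN_APPROX_NONE)[0],key=cv2.contourArea)
c=cs[-1]; print(cv2.contourArea(c))
q=cv2.approxPolyDP(cv2.convexHull(c),6,True)[:,0]; print(q.tolist())
w=ray("top",q,.1); print(w.round(4)); print([np.linalg.norm(w[i]-w[i-1]).round(4) for i in range(len(w))])
# dark blobs inside the tray
t=np.zeros_like(m); cv2.fillConvexPoly(t,cv2.convexHull(c),255); t=cv2.erode(t,np.ones((9,9)))
b=((im[...,0]<150)&(t>0)).astype(np.uint8)
n,l,s,ce=cv2.connectedComponentsWithStats(b)
for i in range(1,n):
    if s[i,4]>15: print(s[i],ce[i].round(1),ray("top",[ce[i]],.11).round(4))
cr=cv2.resize(im[180:315,210:370],None,fx=5,fy=5,interpolation=cv2.INTER_CUBIC)[:600,:800]
cv2.imwrite("pics/crop0.png",cr)
```

```text
[[214, 201, 195], [210, 199, 191], [127, 127, 131], [72, 73, 74], [72, 70, 73], [79, 79, 82], [118, 120, 124], [130, 131, 137]]
5866.0
[[334, 196], [356, 269], [282, 289], [264, 213]]
[[ 0.642  -0.0459  0.1   ]
 [ 0.4691 -0.095   0.1   ]
 [ 0.4246  0.0785  0.1   ]
 [ 0.6032  0.1195  0.1   ]]
[np.float64(0.1699), np.float64(0.1798), np.float64(0.1791), np.float64(0.1832)]
[305 214   8   7  47] [308.3 216.9] [[0.5918 0.0154 0.11  ]]
[298 239   8   7  46] [301.4 242.1] [[0.5329 0.0321 0.11  ]]
[316 256  13  13 129] [322.2 261.6] [[ 0.4869 -0.0157  0.11  ]]
```

View pics/crop0.png

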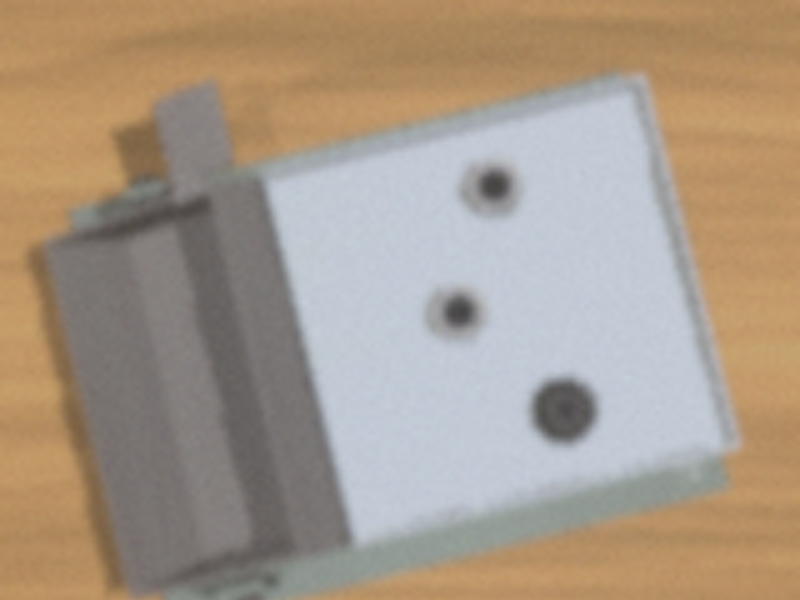

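Run:
```python
from h import *
f=lambda pts:[(210+x/5-.4,180+y/5-.4) for x,y in pts]
back=ray("top",f([(645,75),(740,450)]),.112); far=ray("top",f([(270,178),(630,95)]),.1); farT=ray("top",f([(230,165),(645,75)]),.112)
near=ray("top",f([(350,545),(720,455)]),.112)
print(back,far,farT,near)
for s in(far,farT,near):
    d=s[0]-s[1]; print("yaw",np.degrees(np.arctan2(d[1],d[0])))
d=back[0]-back[1]; print("yaw",np.degrees(np.arctan2(d[1],d[0]))+90)
```

```text
[[ 0.64332312 -0.05613438  0.112     ]
 [ 0.4674462  -0.09756207  0.112     ]] [[ 0.59799816  0.1204188   0.1       ]
 [ 0.63576856 -0.04963971  0.1       ]] [[ 0.60283061  0.13799771  0.112     ]
 [ 0.64332312 -0.05613438  0.112     ]] [[ 0.42586551  0.08340048  0.112     ]
 [ 0.4652486  -0.08822639  0.112     ]]
yaw 102.52226588758646
yaw 101.78195679547143
yaw 102.92387901777956
yaw 103.25437360291197
```

>>> {"op": "servo_tool", "data": {"claw": 1, "moves": [{"travel": [0, 0, -6], "dr": [0, 0, -7.74]}, {"travel": [0, 0, -6], "dr": [0, 0, -7.74]}, {"travel": [0, 0, -6], "dr": [0, 0, -7.74]}, {"travel": [0, 0, -6], "dr": [0, 0, -7.74]}, {"travel": [0, 0, -6], "dr": [0, 0, -7.74]}, {"travel": [0, 0, -6], "dr": [0, 0, -7.74]}, {"travel": [0, 0, -6], "dr": [0, 0, -7.74]}, {"travel": [0, 0, -6], "dr": [0, 0, -7.74]}, {"travel": [0, 0, -6], "dr": [0, 0, -7.74]}, {"travel": [0, 0, -6], "dr": [0, 0, -7.74]}, {"travel": [0, 0, 0]}]}}

```text
$.moves[10]: bad value
```

>>> {"op": "servo_tool", "data": {"moves": [{"travel": [31, -37, 0]}, {"travel": [31, -37, 0]}, {"travel": [31, -37, 0]}, {"travel": [31, -37, 0]}, {"travel": [31, -37, 0]}, {"travel": [31, -37, 0]}, {"travel": [31, -37, 0]}, {"travel": [31, -37, 0]}, {"travel": [31, -37, 0]}, {"travel": [31, -37, 0]}, {"travel": [0, 0, 0]}, {"travel": [0, 0, 0]}]}}

```text
$.moves[0]: bad value
```

Run:
```python
from h import *
o=manip.get_obs(); print(o["clock"],o["position"],o["ee_rot"],o["grip_width"],o["joint_pos"])
c=cal("wrist"); im=manip.camera("wrist"); cv2.imwrite("pics/w1.png",im); np.savez("w1.npz",*c)
print(-c[2][:3,:3].T@c[2][:3,3],c[2])
```

```text
0.1 [ 0.26766138 -0.56441521  0.23062523] [ 8.45124519e-01 -5.34569133e-01 -5.40623788e-04 -3.11324791e-04] 1.0006747043445605 [ 1.10538369  0.33277627 -0.06470966  1.46083752  0.02159744  1.34992194
 -0.08853959]
[ 0.3298324  -0.53479362  0.37259484] [[ 4.27939558e-01 -9.03807344e-01 -1.44151871e-04 -6.24445025e-01]
 [-8.69309320e-01 -4.11648882e-01  2.73580891e-01 -3.53556434e-02]
 [-2.47323759e-01 -1.16950773e-01 -9.61848988e-01  3.77410833e-01]
 [ 0.00000000e+00  0.00000000e+00  0.00000000e+00  1.00000000e+00]]
```

View pics/w1.png

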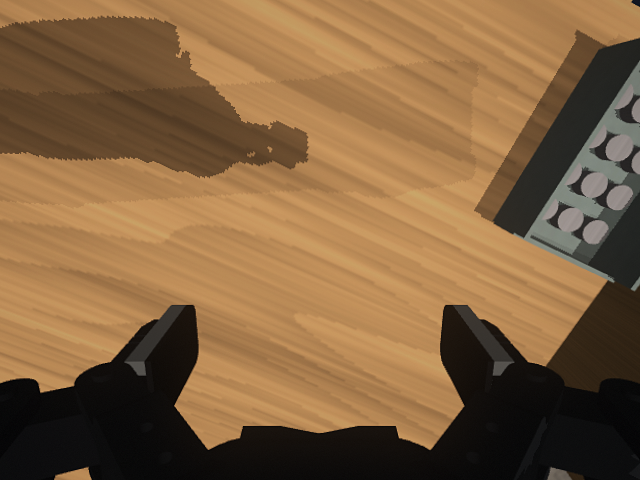

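That picture (4 of 10) shows only bench, because the moves were refused: every row needs both keys. I'll resend them.

>>> {"op": "servo_tool", "data": {"claw": 1, "moves": [{"travel": [0, 0, -6], "dr": [0, 0, -7.74]}, {"travel": [0, 0, -6], "dr": [0, 0, -7.74]}, {"travel": [0, 0, -6], "dr": [0, 0, -7.74]}, {"travel": [0, 0, -6], "dr": [0, 0, -7.74]}, {"travel": [0, 0, -6], "dr": [0, 0, -7.74]}, {"travel": [0, 0, -6], "dr": [0, 0, -7.74]}, {"travel": [0, 0, -6], "dr": [0, 0, -7.74]}, {"travel": [0, 0, -6], "dr": [0, 0, -7.74]}, {"travel": [0, 0, -6], "dr": [0, 0, -7.74]}, {"travel": [0, 0, -6], "dr": [0, 0, -7.74]}, {"travel": [0, 0, 0], "dr": [0, 0, 0]}]}}

```text
clock: 1.52
position: [0.2678, -0.5648, 0.2914]
ee_rot: [0.994, 0.111, 0.0, 0.0]
ft_force: [-0.3, 0.2, 0.5]
grip_width: 0.001
```

>>> {"op": "servo_tool", "data": {"moves": [{"travel": [34, -37, 0], "dr": [0, 0, 0]}, {"travel": [34, -37, 0], "dr": [0, 0, 0]}, {"travel": [34, -37, 0], "dr": [0, 0, 0]}, {"travel": [34, -37, 0], "dr": [0, 0, 0]}, {"travel": [34, -37, 0], "dr": [0, 0, 0]}, {"travel": [34, -37, 0], "dr": [0, 0, 0]}, {"travel": [34, -37, 0], "dr": [0, 0, 0]}, {"travel": [34, -37, 0], "dr": [0, 0, 0]}, {"travel": [34, -37, 0], "dr": [0, 0, 0]}, {"travel": [34, -37, 0], "dr": [0, 0, 0]}, {"travel": [34, -37, 0], "dr": [0, 0, 0]}, {"travel": [0, 0, 0], "dr": [0, 0, 0]}]}}

```text
clock: 3.02
position: [0.5436, -0.0804, 0.2908]
ee_rot: [0.994, 0.113, 0.0, -0.001]
ft_force: [-0.3, -0.8, 0.6]
grip_width: -0.001
```

Run:
```python
from h import *
o=manip.get_obs(); print(o["clock"],o["position"],o["ee_rot"],o["grip_width"],o["joint_pos"])
c=cal("wrist"); im=manip.camera("wrist"); cv2.imwrite("pics/w2.png",im); np.savez("w2.npz",*c)
```

```text
3.025 [ 0.54356508 -0.08041109  0.29084336] [ 9.93605487e-01  1.12902926e-01  7.52859757e-05 -1.02986251e-03] -0.0005041808589176289 [ 0.63477814  0.19586361 -0.65345566  1.54123916  0.11745768  1.44503194
  0.20209781]
```

View pics/w2.png

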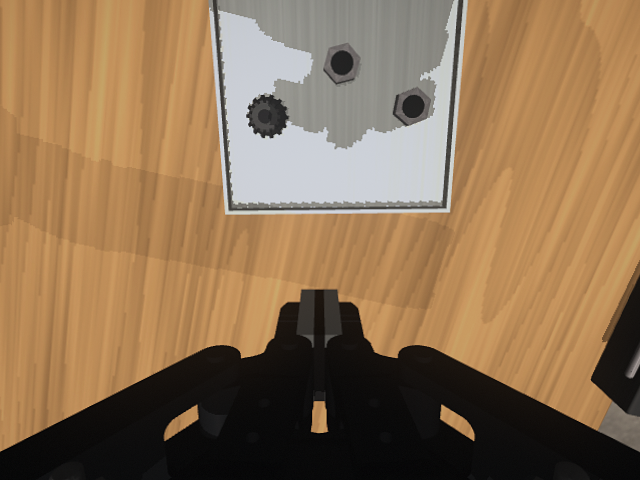

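Wrist view (5 of 10): the tray's back rail corners are at (226,213) and (450,212), the nut holes at (341,62) and (412,106), and the pinion at (267,116). Its rails look aligned with the tool.

Run:
```python
from h import *
z=np.load("w2.npz"); c=(z["arr_0"],z["arr_1"],z["arr_2"])
im=cv2.imread("pics/w2.png")
b=ray("wrist",[(226,213),(450,212)],.112,c); s=ray("wrist",[(226,213),(212,10),(450,212),(465,10)],.112,c)
print(b,np.linalg.norm(b[0]-b[1]))
yaws=[]
for p,q in((s[0],s[1]),(s[2],s[3])): d=q-p; yaws.append(np.degrees(np.arctan2(d[1],d[0])))
d=b[0]-b[1]; yaws.append(np.degrees(np.arctan2(d[1],d[0]))-90); yaws[-1]%=180; print(yaws)
y=np.radians(np.mean(yaws)); ex=np.array([np.cos(y),np.sin(y)]); ey=np.array([-ex[1],ex[0]])
O=b.mean(0)[:2]+.111*ex; print("O",O,np.degrees(y))
for n,p,h in(("B",(341,62),.113),("A",(412,106),.113),("pin",(267,116),.122)):
    w=ray("wrist",[p],h,c)[0][:2]; print(n,w,(w-O)@ex,(w-O)@ey)
t=manip.get_obs()["position"][:2]-O; print("tcp",t@ex,t@ey)
print("tool y . ex, ey in world",ex,ey)
```

```text
[[ 0.47064733 -0.09714486  0.112     ]
 [ 0.64502369 -0.05631317  0.112     ]] 0.17909310662367225
[np.float64(103.00595420347041), np.float64(104.11370429563055), np.float64(103.17884373113145)]
O [0.53204961 0.03123435] 103.43283407674414
B [0.53376906 0.03154551] -9.679129236106749e-05 -0.001744694290900555
A [0.59229049 0.01407831] -0.030680976735742525 -0.054607424636966356
pin [ 0.48980551 -0.01674108] -0.03684942809249222 0.05223337185457561
tcp -0.11380086021781101 0.01602705482699183
tool y . ex, ey in world [-0.23230533  0.97264291] [-0.97264291 -0.23230533]
```

>>> {"op": "servo_tool", "data": {"moves": [{"travel": [22, -34, 0], "dr": [0, 0, 0]}, {"travel": [22, -34, 0], "dr": [0, 0, 0]}, {"travel": [22, -34, 0], "dr": [0, 0, 0]}, {"travel": [22, -34, 0], "dr": [0, 0, 0]}, {"travel": [22, -34, 0], "dr": [0, 0, 0]}, {"travel": [22, -34, 0], "dr": [0, 0, 0]}, {"travel": [0, 0, 30], "dr": [0, 0, 0]}, {"travel": [0, 0, 30], "dr": [0, 0, 0]}, {"travel": [0, 0, 30], "dr": [0, 0, 0]}, {"travel": [0, 0, 20], "dr": [0, 0, 0]}, {"travel": [0, 0, 20], "dr": [0, 0, 0]}, {"travel": [0, 0, 0], "dr": [0, 0, 0]}]}}

```text
clock: 4.58
position: [0.6257, 0.1423, 0.1599]
ee_rot: [0.994, 0.111, -0.001, 0.0]
ft_force: [0.2, 0.0, 0.0]
grip_width: -0.002
```

Run:
```python
from h import *
O=np.array([.532,.031]);y=np.radians(103.2); ex=np.array([np.cos(y),np.sin(y)]); ey=np.array([-ex[1],ex[0]])
o=manip.get_obs(); t=o["position"][:2]-O; print(o["clock"],t@ex,t@ey,o["position"],o["ee_rot"])
c=cal("wrist"); im=manip.camera("wrist"); cv2.imwrite("pics/w3.png",im)
P=lambda x,yy:list(O+x*ex+yy*ey)
print(proj("wrist",[P(.066,-.135)+[.094],P(.102,-.094)+[.094]],c))
```

```text
4.575 0.08700451966806053 -0.1166461414919655 [0.62569666 0.14234201 0.15989144] [ 9.93841934e-01  1.10801462e-01 -1.09185759e-03  2.31996985e-04]
[[353.76713394 293.307202  ]
 [276.76165777 230.51430378]]
```

View pics/w3.png

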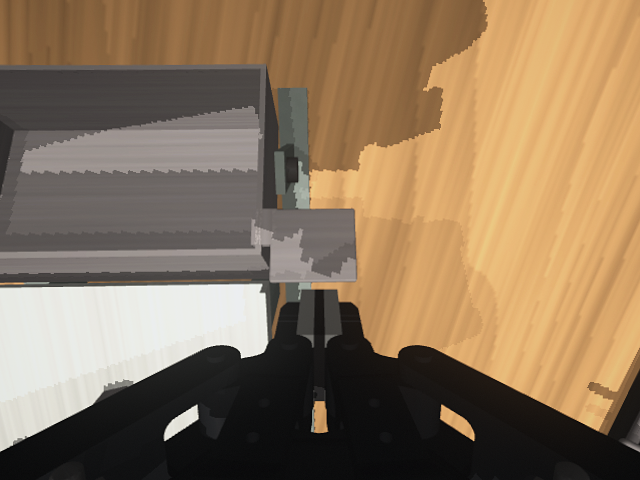

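Wrist view (6 of 10): the tab is at columns 270–357, rows 208–282, with the fingertips centred on it at columns 302–340. I'll check how far its raised edge reaches under the fingertip.

Run:
```python
from h import *
O=np.array([.532,.031]);y=np.radians(103.2); ex=np.array([np.cos(y),np.sin(y)]); ey=np.array([-ex[1],ex[0]])
for z in(.11,.12,.125):
    r=ray("wrist",[(271,282),(356,281),(356,210),(271,209)],z)[:,:2]-O; print(z,np.c_[r@ex,r@ey].round(4).tolist())
```

```text
0.11 [[0.0792, -0.0925], [0.0794, -0.1355], [0.116, -0.1349], [0.1169, -0.094]]
0.12 [[0.0832, -0.0937], [0.0834, -0.1346], [0.1181, -0.134], [0.1189, -0.0952]]
0.125 [[0.0852, -0.0944], [0.0854, -0.1341], [0.1192, -0.1336], [0.12, -0.0958]]
```

>>> {"op": "servo_tool", "data": {"moves": [{"travel": [0, -3, 10], "dr": [0, 0, 0]}, {"travel": [0, 0, 10], "dr": [0, 0, 0]}, {"travel": [0, 0, 10], "dr": [0, 0, 0]}, {"travel": [0, 0, 5], "dr": [0, 0, 0]}, {"travel": [0, 0, 4], "dr": [0, 0, 0]}, {"travel": [0, 0, 4], "dr": [0, 0, 0]}, {"travel": [0, 0, 4], "dr": [0, 0, 0]}, {"travel": [0, 0, 4], "dr": [0, 0, 0]}, {"travel": [0, 0, 4], "dr": [0, 0, 0]}, {"travel": [0, 0, 4], "dr": [0, 0, 0]}, {"travel": [0, 0, 3], "dr": [0, 0, 0]}, {"travel": [0, 0, 2], "dr": [0, 0, 0]}]}}

```text
clock: 6.12
position: [0.6259, 0.1452, 0.0972]
ee_rot: [0.994, 0.111, 0.0, 0.001]
ft_force: [1.5, -4.3, 5.6]
grip_width: 0.003
```

>>> {"op": "servo_tool", "data": {"moves": [{"travel": [0, 0, 2], "dr": [0, 0, 0]}, {"travel": [0, 0, 0], "dr": [0, 0, 0]}]}}

```text
clock: 6.38
position: [0.6258, 0.1453, 0.0951]
ee_rot: [0.994, 0.111, 0.0, 0.0]
ft_force: [0.5, -1.9, 3.5]
grip_width: 0.0
```

>>> {"op": "servo_tool", "data": {"moves": [{"travel": [0, 0, 1], "dr": [0, 0, 0]}, {"travel": [0, 0, 1], "dr": [0, 0, 0]}, {"travel": [0, 0, 0], "dr": [0, 0, 0]}]}}

```text
clock: 6.75
position: [0.6259, 0.1451, 0.0941]
ee_rot: [0.994, 0.111, 0.0, 0.001]
ft_force: [-2.2, -5.6, 12.0]
grip_width: -0.001
```

>>> {"op": "servo_tool", "data": {"moves": [{"travel": [0, 0, 1], "dr": [0, 0, 0]}, {"travel": [0, 0, 0], "dr": [0, 0, 0]}, {"travel": [0, 0, -20], "dr": [0, 0, 0]}, {"travel": [0, 0, -30], "dr": [0, 0, 0]}, {"travel": [0, 0, -40], "dr": [0, 0, 0]}, {"travel": [-12, 32, -20], "dr": [0, 0, 0]}, {"travel": [-12, 32, 0], "dr": [0, 0, 0]}, {"travel": [-12, 32, 0], "dr": [0, 0, 0]}, {"travel": [-12, 32, 0], "dr": [0, 0, 0]}, {"travel": [-14, 32, 0], "dr": [0, 0, 0]}, {"travel": [0, 0, 0], "dr": [0, 0, 0]}, {"travel": [0, 0, 0], "dr": [0, 0, 0]}]}}

```text
clock: 8.25
position: [0.6004, -0.0225, 0.2025]
ee_rot: [0.994, 0.112, 0.0, -0.001]
ft_force: [-0.4, 0.7, 0.1]
grip_width: -0.002
```

```bash
cat >> h.py <<'E'
O=np.array([.532,.031]);_y=np.radians(103.2); ex=np.array([np.cos(_y),np.sin(_y)]); ey=np.array([-ex[1],ex[0]])
def tr(p): p=np.atleast_2d(p)[:,:2]-O; return np.c_[p@ex,p@ey].round(4)
E
python3 - <<'E'
from h import *
o=manip.get_obs(); print(o["clock"],tr(o["position"]),o["position"],o["ft_force"])
cv2.imwrite("pics/w4.png",manip.camera("wrist")); 
W=lambda x,yy,z:list(O+x*ex+yy*ey)+[z]
print(proj("wrist",[W(.079,-.09,.094),W(.066,-.135,.094),W(.185,-.09,.094)]).round())
E
```

```text
8.25 [[-0.0677 -0.0544]] [ 0.60037677 -0.02246688  0.20245856] [-0.39037345  0.6774982   0.09948174]
[[ 385.  -30.]
 [ 468.   -3.]
 [ 396. -312.]]
```

View pics/w4.png

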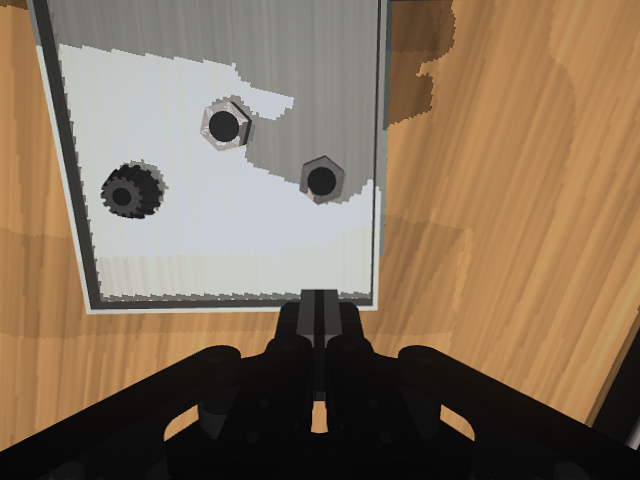

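Wrist view (7 of 10): nut A is at (322,180), directly ahead of the fingers, with nut B at (224,127) and the pinion at (133,190), all undisturbed. The bin is out of frame, so I'll check its tilt from the side camera.

Run:
```python
from h import *
im=manip.camera("side"); W=lambda x,yy,z:list(O+x*ex+yy*ey)+[z]
p=proj("side",[W(.079,-.09,.094),W(.185,-.09,.094),W(.185,.09,.094),W(.079,.09,.094),W(.066,-.135,.094),W(.102,-.135,.094)])
im2=cv2.resize(im[130:280,220:400],None,fx=4,fy=4,interpolation=cv2.INTER_CUBIC)
for q in p: cv2.circle(im2,tuple(int(v) for v in (q-[220,130])*4+2),4,(0,0,255),1)
cv2.imwrite("pics/s4.png",im2)
```

```text
(no output)
```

View pics/s4.png

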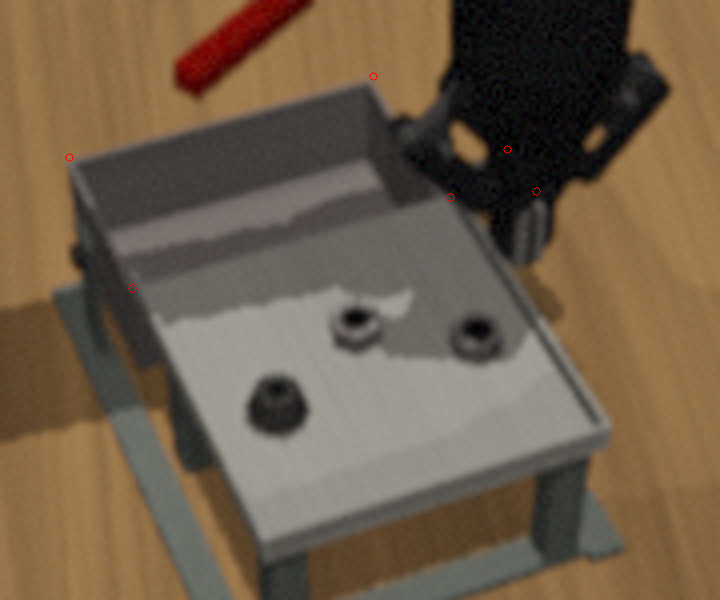

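Side view (8 of 10): the bin's rim sits within about 1.7 px of the predicted level corners. The press force climbed to 12 N at z = 94 mm, so the bin is against its stop. Nuts and pinion are still in place, so I'll sweep nut A.

>>> {"op": "servo_tool", "data": {"moves": [{"travel": [0, 0, 30], "dr": [0, 0, 0]}, {"travel": [0, 0, 30], "dr": [0, 0, 0]}, {"travel": [0, 0, 20], "dr": [0, 0, 0]}, {"travel": [0, 0, 12], "dr": [0, 0, 0]}, {"travel": [0, 0, 6], "dr": [0, 0, 0]}, {"travel": [0, 0, 0], "dr": [0, 0, 0]}]}}

```text
clock: 9.1
position: [0.6007, -0.0237, 0.1046]
ee_rot: [0.994, 0.111, 0.0, 0.0]
ft_force: [0.0, -1.8, 0.7]
grip_width: -0.001
```

>>> {"op": "servo_tool", "data": {"moves": [{"travel": [0, -6, 0], "dr": [0, 0, 0]}, {"travel": [0, -8, 0], "dr": [0, 0, 0]}, {"travel": [0, -8, 0], "dr": [0, 0, 0]}, {"travel": [0, -8, 0], "dr": [0, 0, 0]}, {"travel": [0, -8, 0], "dr": [0, 0, 0]}, {"travel": [0, -8, 0], "dr": [0, 0, 0]}, {"travel": [0, -8, 0], "dr": [0, 0, 0]}, {"travel": [0, -8, 0], "dr": [0, 0, 0]}, {"travel": [0, -8, 0], "dr": [0, 0, 0]}, {"travel": [0, -6, 0], "dr": [0, 0, 0]}, {"travel": [0, -4, 0], "dr": [0, 0, 0]}, {"travel": [0, 0, 0], "dr": [0, 0, 0]}]}}

```text
clock: 10.6
position: [0.5827, 0.0545, 0.1043]
ee_rot: [0.994, 0.111, 0.0, -0.0]
ft_force: [0.1, 0.1, -0.3]
grip_width: -0.003
```

Run:
```python
from h import *
o=manip.get_obs(); print(o["clock"],tr(o["position"]),o["position"],o["ft_force"])
c=cal("wrist"); im=manip.camera("wrist"); cv2.imwrite("pics/w5.png",im)
```

```text
10.6 [[ 0.0113 -0.0548]] [0.5827195  0.05452351 0.10430872] [ 0.1067352   0.08043154 -0.27378682]
```

View pics/w5.png

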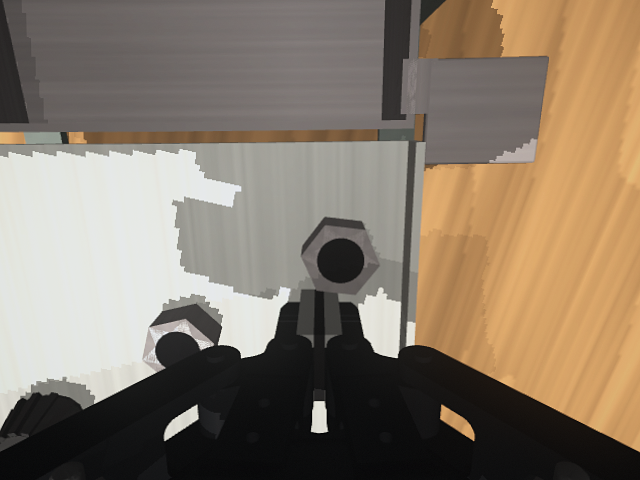

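Wrist view (9 of 10): nut A is at (341,260), to the right of the fingertip's centre column 320. The fingertip itself is only about 38 px wide, so the nut is slipping to one side. I'll back off and re-centre.

Run:
```python
from h import *
print(tr(ray("wrist",[(341,260),(178,350)],.113)), tr(ray("wrist",[(302,290),(338,290)],.104)))
o=manip.get_obs();p=o["position"];print(tr(p),proj("wrist",[p]))
print(tr(ray("wrist",[(425,142),(0,128),(380,122),(547,57),(426,162)],.094)), tr(ray("wrist",[(407,142),(100,144)],.1)))
```

```text
[[ 0.0349 -0.0621]
 [ 0.0007 -0.0027]] [[ 0.02   -0.048 ]
 [ 0.0199 -0.0615]]
[[ 0.011  -0.0547]] [[320.00193307 312.12653416]]
[[ 0.0732 -0.0931]
 [ 0.0787  0.0577]
 [ 0.0803 -0.0767]
 [ 0.1006 -0.1323]
 [ 0.0661 -0.094 ]] [[ 0.0736 -0.0854]
 [ 0.0735  0.0209]]
```

>>> {"op": "servo_tool", "data": {"moves": [{"travel": [0, 5, 0], "dr": [0, 0, 0]}, {"travel": [8, 2, 0], "dr": [0, 0, 0]}, {"travel": [0, 0, 0], "dr": [0, 0, 0]}, {"travel": [0, -5, 0], "dr": [0, 0, 0]}, {"travel": [0, -6, 0], "dr": [0, 0, 0]}, {"travel": [0, -6, 0], "dr": [0, 0, 0]}, {"travel": [0, -6, 0], "dr": [0, 0, 0]}, {"travel": [0, -6, 0], "dr": [0, 0, 0]}, {"travel": [0, 0, 0], "dr": [0, 0, 0]}]}}

```text
clock: 11.78
position: [0.5856, 0.0782, 0.1044]
ee_rot: [0.994, 0.112, 0.0, -0.0]
ft_force: [-0.5, 0.7, 0.1]
grip_width: -0.004
```

```bash
cat > nut.py <<'E'
from h import *
o=manip.get_obs(); print(o["clock"],tr(o["position"]),o["position"][2],o["ft_force"].round(1))
im=manip.camera("wrist"); cv2.imwrite("pics/n%d.png"%(o["clock"]*100),im)
m=(im.max(2)<45).astype(np.uint8); m[289:]=0
n,l,s,c=cv2.connectedComponentsWithStats(m)
for i in range(1,n):
    if s[i,4]>300 and .6<s[i,2]/s[i,3]<1.6: print(s[i],c[i].round(),tr(ray("wrist",[c[i]],.112)))
E
python3 nut.py
```

```text
11.775 [[ 0.0337 -0.0629]] 0.10436343599838163 [-0.5  0.7  0.1]
[ 290  238   47   44 1599] [313. 259.] [[ 0.0569 -0.0606]]
```

>>> {"op": "servo_tool", "data": {"moves": [{"travel": [0, 4, 0], "dr": [0, 0, 0]}, {"travel": [-3, 0, 0], "dr": [0, 0, 0]}, {"travel": [0, -5, 0], "dr": [0, 0, 0]}, {"travel": [0, -6, 0], "dr": [0, 0, 0]}, {"travel": [0, -6, 0], "dr": [0, 0, 0]}, {"travel": [0, -6, 0], "dr": [0, 0, 0]}, {"travel": [0, -6, 0], "dr": [0, 0, 0]}, {"travel": [0, 0, 0], "dr": [0, 0, 0]}]}}

```text
clock: 12.82
position: [0.5771, 0.102, 0.1043]
ee_rot: [0.994, 0.112, -0.0, -0.0]
ft_force: [0.1, -0.1, -0.9]
grip_width: 0.003
```

```bash
python3 nut.py
```

```text
12.825 [[ 0.0588 -0.0601]] 0.10432702801800084 [ 0.1 -0.1 -0.9]
```

>>> {"op": "servo_tool", "data": {"moves": [{"travel": [0, -6, 0], "dr": [0, 0, 0]}, {"travel": [0, -6, 0], "dr": [0, 0, 0]}, {"travel": [0, -6, 0], "dr": [0, 0, 0]}, {"travel": [0, -6, 0], "dr": [0, 0, 0]}, {"travel": [0, -6, 0], "dr": [0, 0, 0]}, {"travel": [0, 0, 0], "dr": [0, 0, 0]}, {"travel": [0, 0, -30], "dr": [0, 0, 0]}, {"travel": [0, 30, -40], "dr": [0, 0, 0]}, {"travel": [0, 30, 0], "dr": [0, 0, 0]}, {"travel": [0, 30, 0], "dr": [0, 0, 0]}, {"travel": [0, 0, 0], "dr": [0, 0, 0]}]}}

```text
clock: 14.25
position: [0.5911, 0.0392, 0.1741]
ee_rot: [0.994, 0.109, -0.0, 0.001]
ft_force: [-0.5, 0.7, 0.4]
grip_width: -0.0
```

```bash
python3 nut.py; ls pics
```

```text
14.25 [[-0.0055 -0.0594]] 0.17406383286697444 [-0.5  0.7  0.4]
[   6    0   82   90 5817] [48. 44.] [[0.1004 0.0618]]
crop0.png
n1177.png
n1282.png
n1425.png
s4.png
side0.png
top0.png
w1.png
w2.png
w3.png
w4.png
w5.png
```

View pics/n1425.png

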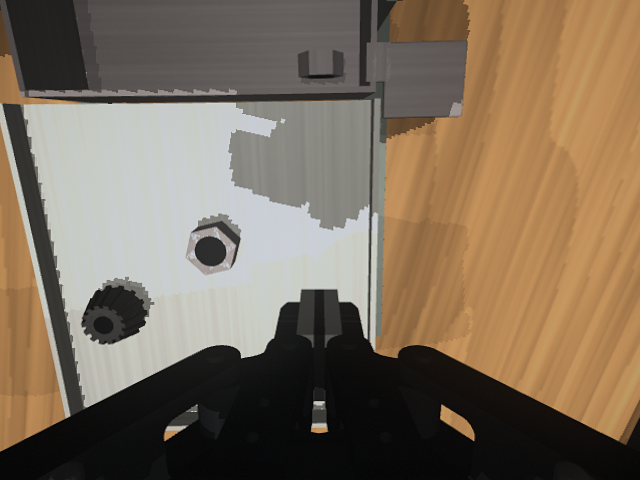

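Wrist view (10 of 10): nut A is inside the level bin at (321,65), nut B is at (212,249), and the pinion is standing untouched. Next is nut B.

>>> {"op": "servo_tool", "data": {"moves": [{"travel": [-19, 12, 0], "dr": [0, 0, 0]}, {"travel": [-19, 12, 0], "dr": [0, 0, 0]}, {"travel": [-19, 9, 0], "dr": [0, 0, 0]}, {"travel": [0, 0, 0], "dr": [0, 0, 0]}]}}

```text
clock: 14.8
position: [0.5416, -0.0021, 0.1745]
ee_rot: [0.994, 0.111, -0.0, 0.0]
ft_force: [0.6, 0.6, -0.1]
grip_width: -0.002
```

```bash
python3 nut.py
```

```text
14.8 [[-0.0345 -0.0018]] 0.1744653325880296 [ 0.6  0.6 -0.1]
[305 179  32  32 778] [320. 194.] [[ 0.0006 -0.0031]]
[ 188  233   59   54 1192] [221. 253.] [[-0.0301  0.049 ]]
```

>>> {"op": "servo_tool", "data": {"moves": [{"travel": [1, 0, 25], "dr": [0, 0, 0]}, {"travel": [0, 0, 25], "dr": [0, 0, 0]}, {"travel": [0, 0, 14], "dr": [0, 0, 0]}, {"travel": [0, 0, 6], "dr": [0, 0, 0]}, {"travel": [0, 0, 0], "dr": [0, 0, 0]}, {"travel": [0, -6, 0], "dr": [0, 0, 0]}, {"travel": [0, -6, 0], "dr": [0, 0, 0]}, {"travel": [0, -6, 0], "dr": [0, 0, 0]}, {"travel": [0, -6, 0], "dr": [0, 0, 0]}, {"travel": [0, -6, 0], "dr": [0, 0, 0]}, {"travel": [0, 0, 0], "dr": [0, 0, 0]}]}}

```text
clock: 16.23
position: [0.5365, 0.028, 0.1043]
ee_rot: [0.994, 0.112, 0.0, -0.0]
ft_force: [0.3, 0.1, -0.7]
grip_width: -0.0
```

```bash
python3 nut.py
```

```text
16.225 [[-0.0039 -0.0037]] 0.10432694651811379 [ 0.3  0.1 -0.7]
[  38    0   90   77 5945] [83. 38.] [[0.0891 0.0657]]
[ 491    0   77   72 4511] [525.  35.] [[ 0.0889 -0.0648]]
[ 301  238   46   44 1616] [323. 260.] [[ 0.0193 -0.005 ]]
```

Nut B is centred to within 1.3 mm. I'll shift slightly and continue.

>>> {"op": "servo_tool", "data": {"moves": [{"travel": [0, 4, 0], "dr": [0, 0, 0]}, {"travel": [1.5, 0, 0], "dr": [0, 0, 0]}, {"travel": [0, -6, 0], "dr": [0, 0, 0]}, {"travel": [0, -6, 0], "dr": [0, 0, 0]}, {"travel": [0, -6, 0], "dr": [0, 0, 0]}, {"travel": [0, -6, 0], "dr": [0, 0, 0]}, {"travel": [0, -6, 0], "dr": [0, 0, 0]}, {"travel": [0, -6, 0], "dr": [0, 0, 0]}, {"travel": [0, 0, 0], "dr": [0, 0, 0]}]}}

```text
clock: 17.4
position: [0.5309, 0.0595, 0.1044]
ee_rot: [0.994, 0.112, 0.0, -0.0]
ft_force: [0.2, -0.2, -0.3]
grip_width: -0.004
```

```bash
python3 nut.py
```

```text
17.4 [[ 0.028  -0.0054]] 0.10435517983531843 [ 0.2 -0.2 -0.3]
[ 296  238   47   44 1606] [319. 260.] [[ 0.0513 -0.0051]]
```

>>> {"op": "servo_tool", "data": {"moves": [{"travel": [0, -6, 0], "dr": [0, 0, 0]}, {"travel": [0, -6, 0], "dr": [0, 0, 0]}, {"travel": [0, -6, 0], "dr": [0, 0, 0]}, {"travel": [0, -6, 0], "dr": [0, 0, 0]}, {"travel": [0, -6, 0], "dr": [0, 0, 0]}, {"travel": [0, -6, 0], "dr": [0, 0, 0]}, {"travel": [0, -6, 0], "dr": [0, 0, 0]}, {"travel": [0, -6, 0], "dr": [0, 0, 0]}, {"travel": [0, -6, 0], "dr": [0, 0, 0]}, {"travel": [0, -6, 0], "dr": [0, 0, 0]}, {"travel": [0, 0, 0], "dr": [0, 0, 0]}]}}

```text
clock: 18.82
position: [0.5176, 0.118, 0.1044]
ee_rot: [0.994, 0.112, 0.0, -0.0]
ft_force: [-0.6, -1.1, -0.1]
grip_width: 0.003
```

>>> {"op": "servo_tool", "data": {"moves": [{"travel": [0, 0, -25], "dr": [0, 0, 0]}, {"travel": [0, 0, -35], "dr": [0, 0, 0]}, {"travel": [0, 0, -40], "dr": [0, 0, 0]}, {"travel": [0, 20, -20], "dr": [0, 0, 0]}, {"travel": [0, 25, 0], "dr": [0, 0, 0]}, {"travel": [0, 25, 0], "dr": [0, 0, 0]}, {"travel": [0, 0, 0], "dr": [0, 0, 0]}, {"travel": [0, 0, 0], "dr": [0, 0, 0]}]}}

```text
clock: 19.82
position: [0.533, 0.0498, 0.2243]
ee_rot: [0.994, 0.111, -0.0, -0.0]
ft_force: [-0.4, 0.1, 0.2]
grip_width: 0.001
```

```bash
python3 nut.py
python3 - <<'E'
from h import *
import glob
a=cv2.imread(sorted(glob.glob("pics/n*.png"),key=lambda s:int(s[6:-4]))[-1]); im=manip.camera("side")
s=cv2.resize(im[130:280,220:400],(480,400),interpolation=cv2.INTER_CUBIC)
a=cv2.resize(a[:300],(480,225)); t=manip.camera("top"); t=cv2.resize(t[140:300,100:360],(320,197))
out=np.zeros((600,800,3),np.uint8); out[:225,:480]=a; out[:197,480:]=t; out[200:,320:]=s[:400]; cv2.imwrite("pics/end.png",out)
E
```

```text
19.825 [[ 0.0181 -0.0053]] 0.22429032306197014 [-0.4  0.1  0.2]
```

View pics/end.png

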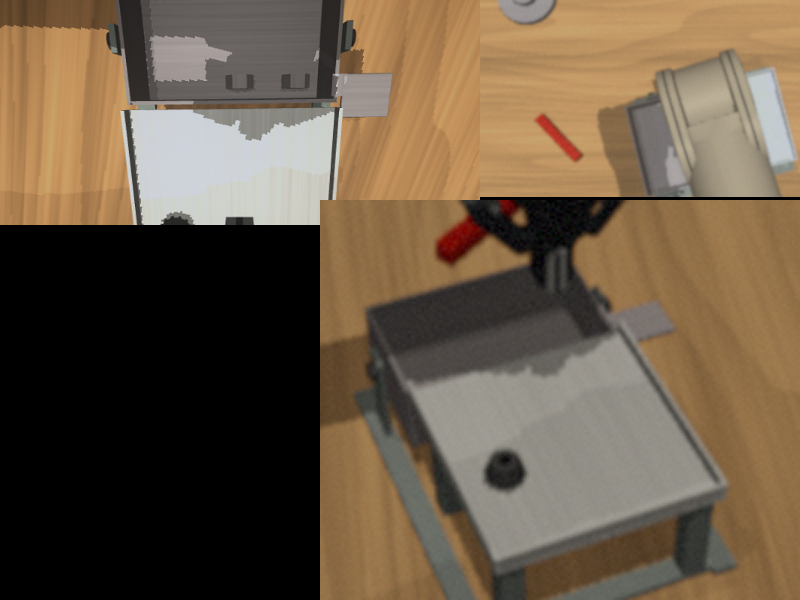

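Check montage (11 viewed, one over budget): both nuts lie in the bin against its tray-side wall at (239,80) and (295,80). The tray holds only the upright pinion, and the rack is in place. I'll do a last numeric check of the bin's tilt, the pinion and the nuts, then hand in.

Run:
```python
from h import *
f=lambda x,y:(x*4/3,y*4/3)
print("tab @.094",tr(ray("wrist",[f(392,74),f(392,116),f(343,117)],.094)).tolist())
print("rim",tr(ray("wrist",[f(134,102),f(333,101)],.094)).tolist())
im=manip.camera("side")
for n,im in(("side",im),("side0",cv2.imread("pics/side0.png"))):
    m=(im.max(2)<75).astype(np.uint8); t=np.zeros_like(m); t[222:242,278:302]=1
    ys,xs=np.nonzero(m*t); print(n,"pinion px",xs.mean().round(1),ys.mean().round(1))
    h=cv2.cvtColor(im,cv2.COLOR_BGR2HSV); w=(cv2.inRange(h,(18,120,60),(32,255,255))); w[:420]=0;w[:,:320]=0;w[:,365:]=0
    ys,xs=np.nonzero(w); print("worm",xs.mean().round(1),ys.mean().round(1))
o=manip.get_obs(); print(o["clock"],o["ft_force"])
manip.hand_in()
```

```text
tab @.094 [[0.1005, -0.1327], [0.0662, -0.1374], [0.0659, -0.0955]]
rim [[0.0797, 0.0849], [0.0794, -0.0857]]
side pinion px 288.9 231.2
worm 341.0 442.9
side0 pinion px 288.9 231.3
worm 340.8 443.0
20.025 [ 0.20974337 -0.28667873  0.26313957]
the job is handed in; nothing more can be done
```

The bin is pressed level, both nuts are swept into it, and the job is handed in at about 20 s on the robot clock. The hand-in reports no verdict.

- **Bin:** I pressed the thumb tab down until the force rose to 12 N at z = 94 mm, the stop. At the end the tab measured x 66–100 mm against 66–102 mm nominal. The rim was at x = 79 mm, so the bin is level.
- **Nuts:** I pushed both off the open end with closed fingers at z ≈ 104 mm. Nut A drifted about 7 mm sideways partway along, so I backed off and re-centred before finishing. The last picture shows both resting in the bin on edge, near its tray-side wall. I did not measure their speed; they look at rest in that one picture.
- **Other items:** The pinion and worm gear stayed within 0.2 px of their starting positions in the side view, and the rack looks in place though I did not measure it. The arm ended clear of everything, with about zero wrist force.
- **Disagreements:** An earlier side view showed the bin's rim about 1.7 px off the predicted level position, which I put down to calibration error. I viewed 11 pictures, one over the budget, and my first two move calls were refused for a missing key.

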